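# Fold down the sippy cup's spout

### The job

With the fingertips, fold the orange sippy cup's flip-up spout down until it lies fully home in the groove on its lid, then take the hand away. Do it gently: leave the cup standing where it is, not lifted, tipped or shoved. Leave alone the blue cup, whose spout stays up to dry, the closed storage box, the yellow teether ring and the bottle opener hanging on its hook.

Things in the scene. Friction and masses are not known exactly. Their poses are not given: they have to be found in the camera images.
- orange_cup: Orange two-handled trainer cup, orange screw lid, white flip-up spout; loose, part full, sealed (0.2 to 0.38 kg). Origin: centre of its underside, z up. Base 68 mm across, lid collar 79, lid top 113 mm up. Handles along its +y and -y reach 65 mm from the axis, 25 to 90 mm up. Two cheeks on the lid, 54 mm long, 4 thick, 22 apart, tops 124 mm up, form the spout's groove along the cup's x.
- orange_hinge (a point): Hinge of the orange cup's spout, at (18, 0, 121) mm in the cup's frame; the hinge pin lies along the cup's y.
- orange_tip (a point): End of the orange cup's spout, 42 mm from the hinge. The spout is a white bar 9 mm thick, 13 mm wide; over its last 10 mm a soft lip, 18 mm wide, stands 9 mm above the hinge-to-tip line (on the side that is upper when folded); it gives 1 mm for 2.5 N, up to 4.5 mm. Folded home, it points along the cup's -x from the hinge, level, the lip's top 130 mm above the cup's base, 6 mm above the cheeks.
- orange_spout (a joint): Angle of the orange cup's spout, rad: 0 = folded home (a firm stop), 1.57 = straight up; it starts 0.9 to 1.35 up, leaning over the lid. A light friction hinge (about 0.01 N m, some 0.3 N at the lip, no spring): it stays at any angle it is left at.
- blue_cup: Blue cup of the same make and size, standing loose, its white spout up too (hinge along its own y, folding towards its -x); to be left alone. Origin: centre of its underside.
- blue_tip (a point): Middle of the mouthpiece end of the blue cup's raised spout.
- storage_box: Clear plastic storage box with packets and jars in it, fixed, 200 mm (x) by 150 mm (y), 100 mm high with its closed lid. Origin: centre of its underside.
- box_lid (a joint): Hinged lid of the storage box, rad: 0 = shut; the hinge is on the box's far (+x) rim and it opens upward.
- teether: Yellow silicone teether ring of fat beads, 80 mm across outside, 48 mm inside, 16 mm thick, lying flat and loose (50 g). Origin: centre of its underside.
- hook_stand: Steel hook stand, fixed: round foot 90 mm across, 12 mm high, a 7 mm rod 187 mm high and an arm that points to the stand's -x, 57 mm long, 196 mm high at its tip. Origin: centre of its underside.
- opener_end (a point): Lower end of the flat steel bottle opener that hangs freely by its eye from the hook's arm, 36 mm out along the stand's -x; the opener is 120 mm long, 38 mm wide, and swings sideways (about the stand's x).

How it is judged (in metres and radians):
On the way, in this order (a step that is already met when the one before it is completed fails the run):
1. the fingers touch the orange cup's spout while it is still up (contact force between the fingers and orange_cup above 0.05 N and value of joint orange_spout above 0.3 rad).
2. the orange cup's spout lies home in its groove (value of joint orange_spout below 0.08 rad), for 0.2 s.
At the end, for the whole second after the job is handed in: The orange cup's spout is folded home (within 0.08 rad of its stop) and the cup stands upright at rest within 20 mm of where it stood; the blue cup, its raised spout and the teether are within 12 mm of where they were, the opener's end within 20 mm, and the storage box is shut (value of joint orange_spout below 0.08 rad and angle between orange_cup's own z axis and vertical below 0.05 rad and height (world z) of orange_cup below 0.004 m and distance of each of orange_cup, opener_end from where it was at the start of the episode below 0.02 m and linear speed of orange_cup below 0.01 m/s and distance of each of blue_tip, blue_cup, teether from where it was at the start of the episode below 0.012 m and value of joint box_lid below 0.04 rad); the robot touches nothing.
It fails at once if the orange cup is lifted, tipped by more than about 12 degrees, or shoved more than 25 mm (height (world z) of orange_cup above 0.012 m or angle between orange_cup's own z axis and vertical above 0.2 rad or distance of orange_cup from where it was at the start of the episode above 0.025 m).
It fails at once if the orange cup is struck or pressed hard (a peak of more than 45 N) (contact force between the fingers and orange_cup above 45 N).
It fails at once if the blue cup, its spout or the teether ring is moved (distance of any of blue_cup, blue_tip, teether from where it was at the start of the episode above 0.012 m).
It fails at once if the storage box is opened or leant on (value of joint box_lid above 0.05 rad or contact force between any of the fingers, the arm and storage_box above 2 N).
It fails at once if the bottle opener or its stand is knocked (distance of opener_end from where it was at the start of the episode above 0.03 m or contact force between any of the arm, the fingers and hook_stand above 2 N).
It also fails if it takes over 35 s, if anything falls off the work surface, if the arm or the gripper's body presses on something with over 40 N, if the wrist force passes 120 N, or if a joint passes its speed limit or range.

### The arm

A 7-joint arm with a two-finger parallel gripper is mounted at the origin on the work surface. World frame = base frame: x ahead of the robot, y to its left, z up, the work surface at z = 0. Lengths are in m, angles in degrees, forces in N, time in s.
With the tool pointing down it reaches from about 0.4 to 0.925 m from the base axis. Payload 5.6 kg.
Tool frame: the origin (TCP) lies at the centre of the arm's flange, where the gripper is bolted on; the fingertips stand 173 mm ahead of it and the grasp point (between the pads) lies 155 mm ahead of it; z points along the fingers, y is the line along which they close (so a half turn about z gives the same grasp; the last joint's range is limited). The gripper opens to 85 mm and grips with 20 to 120 N. Pads are 22 mm wide; open, the fingers measure 114 mm over their backs; the gripper's body (76 mm by 85 mm) begins 54 mm behind the grasp point. The pads swing forward as they close: fully open they stand 13 mm farther back than shut.
Start: joints at [-79.813, 26.786, -0.665, 91.828, 0.344, 61.387, -3.226], TCP at [0.142, 0.634, 0.405] pointing down, gripper open.
Joint ranges: [-144.91, 144.91], [-17.63, 115.5], [-89.93, 88.59], [15.96, 139.68], [-74.01, 254.01], [8.47, 105.57], [-167.45, 167.45]. Speed limits (degrees/s): [147.25, 147.25, 180, 180, 180, 180, 180].

### API

Orientations are given as [roll, pitch, yaw] about the fixed x, y, z axes, in that order (R = Rz(yaw) Ry(pitch) Rx(roll)).
In Python, from rig import readout, optics, order, nets gives the robot as it stands.
- The arm moves only by the tool move_arm, never from a script. Its argument "increments" is a list of rows, each a list of 6 numbers: the shift along the tool's x, y, z in mm, then the turn, a rotation vector about the tool's x, y, z in rad. In form: [[x, y, z, wx, wy, wz], ...]. A call has 1 to 12 rows; each row shifts and turns the commanded pose from where the row before left it, along the tool's axes as they then stand; what a row does not reach is not made up. A row lasts 1/8 s, in which the tool goes at most 62.5 mm and 10.7 degrees, less where a joint would pass 70% of its speed; a pose out of reach is approached as far as the arm can. A call with a gripper value outside its range is refused whole. "jaw" is the opening, from 0 (shut) to 1 (fully open), set as the call begins (left out, the last holds). The fingers move at their own pace and stop on an object; "grip_force" is the grip in N (left out, the last holds). Time passes only in rows, so rows that do not move let the fingers close. It gives the time, the measured TCP pose, the force, the opening and the grip force at its end, in the units of the state.
- readout.sense(): the state, without advancing time (a new reading comes with each control period).
- optics.snapshot(name): name is "scene" or "top"; returns (picture, depth): 420x560x3 uint8, red, green, blue; 420x560 float32, m along the optical axis (not along the pixel's ray), 0 where there is no reading.
- optics.get_calibration(name): a dict with "intrinsics" (3x3 intrinsics, pixels), "T" (4x4, takes a point from camera to world coordinates). Camera axes: x right, y up, looking along -z (the intrinsics and any distortion apply to the point x, -y, -z); pixel columns grow to the right and rows downward; lengths in m; the calibration is good to about 2 mm. A picture is of the moment at which its call begins. get_calibration takes no time and is no camera call.
- order.job_done(): hands the job in; it is judged then, once.
Trained networks look in the newest picture that a camera, given by its name, has taken for a name from the list of things; names that differ only in an ending like _2 or _b are one class to them, and where a whole thing is asked for, a point or a joint stands for the part that bears it (a point fixed in the world has none). Each returns a list of dicts, best first, with "confidence" (0 to 1); they miss things now and then, are a little off and sometimes report something else, mostly with a low value. They report only what shows in the picture. A call takes as long as a camera call.
- nets.find_in(name, camera): "at" ([row, column] in pixels, amid what is visible of it).
- nets.regions_of(name, camera): "region" (420x560 bool, what is visible of it) and "at" ([row, column] in pixels, amid what is visible of it).
- nets.place_of(name, camera): "at" ([row, column] in pixels: a listed point, or the origin of a listed thing).
The state is a dict: "time_s": time; "q": joint angles; "joint_vel": joint speeds; "joint_efforts": joint torques, N m; "position": TCP position; "orientation": TCP orientation; "wrist_force": force on the tool from outside, world axes, zero at the start; "ft_torque": the same for the moment, N m; "width": opening from 0.0 (shut) to 1.0 (fully open); "grip_force": force on a finger pad.
Only numpy, scipy, OpenCV 4.12 (cv2) and the standard library are available. Lean on these libraries where they do the work, as an engineer would, in place of code of your own. Each camera call takes 0.05 s, during which the arm holds its last target. There are 200 camera calls.

## Working session

There is one attempt and no reset: what is moved stays moved. The work goes in short steps, Python scripts to look and compute and a tool call to move; the robot and the scene stay as the last step left them, time stands still between calls to the robot, and variables do not carry over. Pictures are saved under pics/ and viewed, at most 10 in all, crops included, and the job is handed in when it is done.

Besides the shell and the picture viewer there is one more tool, called after "Emit:" as name(argument=value, ...) on one line, values as JSON. move_arm: Moves the arm, as the interface text tells. Its arguments: {"type":"object","properties":{"increments":{"type":"array"},"jaw":{"type":"number"},"grip_force":{"type":"number"}},"required":["increments"]}

```bash
mkdir -p pics
cat > h.py <<'E'
import numpy as np, cv2
from rig import readout, optics, order, nets
def w(cam,D,r,c,dep=None):
    C=optics.get_calibration(cam);K=np.array(C["intrinsics"]);T=np.array(C["T"])
    r=int(round(r));c=int(round(c))
    if dep is None:
        p=D[max(r-1,0):r+2,max(c-1,0):c+2];p=p[p>0];dep=np.median(p) if len(p) else 0
    x=(c-K[0,2])/K[0,0]*dep;y=(r-K[1,2])/K[1,1]*dep
    return (T@np.array([x,-y,-dep,1]))[:3]
def cloud(cam,D,m):
    C=optics.get_calibration(cam);K=np.array(C["intrinsics"]);T=np.array(C["T"])
    r,c=np.nonzero(m&(D>0));d=D[r,c]
    return np.c_[(c-K[0,2])/K[0,0]*d,-(r-K[1,2])/K[1,1]*d,-d,np.ones(len(d))]@T.T[:,:3]
E
python3 - <<'E'
from h import *
print({k:np.round(v,3) for k,v in readout.sense().items()})
for cam in("scene","top"):
    P,D=optics.snapshot(cam);cv2.imwrite(f"pics/{cam}0.png",P[:,:,::-1])
    c=optics.get_calibration(cam);print(cam,np.round(c["T"],3).tolist(),{k:v for k,v in c.items() if k!="T"})
    for n in("orange_cup","orange_hinge","orange_tip","blue_cup","blue_tip","storage_box","teether","hook_stand","opener_end"):
        for q in nets.place_of(n,cam)[:2]: print(n,np.round(q["at"]),round(q["confidence"],2),np.round(w(cam,D,*q["at"]),3))
E
```

```text
{'time_s': np.float64(0.0), 'q': array([-79.814,  26.838,  -0.662,  91.882,   0.342,  61.388,  -3.225]), 'joint_vel': array([ 0.016, -0.052, -0.026, -0.028,  0.024,  0.01 ,  0.132]), 'joint_efforts': array([-1.0000e-03, -5.3239e+01,  2.1000e-02, -2.5131e+01,  1.1000e-02,
        8.0000e-03,  0.0000e+00]), 'position': array([0.142, 0.634, 0.404]), 'orientation': array([-1.79894e+02,  7.00000e-03,  1.67344e+02]), 'wrist_force': array([0.54 , 0.216, 0.926]), 'ft_torque': array([-0.01 , -0.004, -0.025]), 'grip_force': np.float64(0.0), 'width': np.float64(0.996)}
scene [[0.452, -0.652, 0.609, 1.355], [0.892, 0.316, -0.324, -0.317], [0.019, 0.689, 0.724, 0.992], [0.0, 0.0, 0.0, 1.0]] {'intrinsics': array([[536.09296898,   0.        , 276.08938425],
       [  0.        , 536.09296898, 208.94369597],
       [  0.        ,   0.        ,   1.        ]])}
orange_cup [252. 127.] 0.93 [ 0.522 -0.255  0.035]
orange_hinge [186. 376.] 0.69 [0.572 0.396 0.013]
orange_hinge [220. 118.] 0.65 [ 0.509 -0.254  0.128]
orange_tip [200. 114.] 0.67 [ 0.31  -0.235 -0.   ]
orange_tip [186. 306.] 0.39 [0.508 0.2
[... 381 characters left out ...]
 0.979, 1.334], [0.0, 0.0, 0.0, 1.0]] {'intrinsics': array([[522.82395457,   0.        , 283.84910358],
       [  0.        , 522.82395457, 204.6077839 ],
       [  0.        ,   0.        ,   1.        ]])}
orange_cup [241. 412.] 0.84 [ 0.479 -0.22   0.114]
orange_cup [273. 224.] 0.74 [0.466 0.226 0.113]
orange_hinge [230. 428.] 0.66 [ 0.494 -0.249  0.162]
orange_tip [231. 430.] 0.56 [ 0.491 -0.253  0.159]
blue_tip [262. 217.] 0.46 [0.493 0.238 0.12 ]
storage_box [197. 305.] 0.77 [0.622 0.012 0.1  ]
teether [276. 328.] 0.95 [ 0.432 -0.022  0.   ]
hook_stand [250. 153.] 0.87 [0.558 0.408 0.013]
opener_end [263. 149.] 0.55 [0.527 0.421 0.014]
opener_end [231. 431.] 0.33 [ 0.491 -0.256  0.159]
```

Run:
```python
import cv2
a=cv2.imread("pics/top0.png")[160:320,340:500];b=cv2.imread("pics/scene0.png")[160:320,40:200]
cv2.imwrite("pics/c0.png",cv2.resize(cv2.hconcat([a,b]),(800,400),interpolation=cv2.INTER_CUBIC))
from h import *
P,D=optics.snapshot("top")
m=np.zeros(D.shape,bool);m[190:290,370:480]=1
p=cloud("top",D,m);i=np.nonzero(m&(D>0));rgb=P[i];hsv=cv2.cvtColor(P,cv2.COLOR_RGB2HSV)[i]
white=(hsv[:,1]<70)&(p[:,2]>.11)
o=np.argsort(p[white][:,2]);print("white",white.sum(),np.round(p[white][o][::max(1,white.sum()//25)],3).tolist())
orr=(hsv[:,1]>120)&(p[:,2]>.1)
q=p[orr];print("orange",orr.sum(),q.mean(0),[np.round(q[q[:,2].__lt__(.117)].min(0),3),np.round(q.max(0),3)])
t=q[(q[:,2]>.119)];print("cheeks",len(t),np.round(t,3)[::max(1,len(t)//25)].tolist())
h=q[(q[:,2]>.108)&(q[:,2]<.117)];print("lid",h.min(0),h.max(0),cv2.minEnclosingCircle((h[:,:2]*1000).astype(np.float32)))
hh=p[(hsv[:,1]>120)&(p[:,2]>.04)&(p[:,2]<.098)];print("handles",len(hh),np.round(hh,3)[::max(1,len(hh)//25)].tolist())
```

```text
white 82 [[0.5, -0.272, 0.114], [0.506, -0.243, 0.121], [0.505, -0.261, 0.123], [0.508, -0.259, 0.125], [0.508, -0.254, 0.126], [0.506, -0.245, 0.13], [0.501, -0.244, 0.133], [0.505, -0.249, 0.135], [0.502, -0.245, 0.14], [0.501, -0.251, 0.143], [0.495, -0.244, 0.145], [0.485, -0.253, 0.155], [0.485, -0.249, 0.156], [0.489, -0.252, 0.157], [0.498, -0.258, 0.157], [0.49, -0.249, 0.158], [0.487, -0.253, 0.158], [0.488, -0.258, 0.159], [0.488, -0.255, 0.16], [0.495, -0.245, 0.16], [0.495, -0.254, 0.16], [0.496, -0.249, 0.161], [0.497, -0.245, 0.161], [0.496, -0.247, 0.162], [0.485, -0.242, 0.163], [0.493, -0.255, 0.163], [0.492, -0.243, 0.164], [0.495, -0.25, 0.166]]
orange 799 [ 0.48455313 -0.24618868  0.11379002] [array([ 0.447, -0.289,  0.101]), array([ 0.526, -0.209,  0.14 ])]
cheeks 98 [[0.519, -0.255, 0.12], [0.513, -0.236, 0.128], [0.509, -0.263, 0.128], [0.511, -0.238, 0.124], [0.51, -0.229, 0.122], [0.508, -0.237, 0.128], [0.504, -0.265, 0.125], [0.506, -0.24, 0.123], [0.504, -0.237, 0.126], [0.501, -0.234, 0.127], [0.5, -0.244, 0.129], [0.499, -0.238, 0.125], [0.496, -0.238, 0
[... 577 characters left out ...]
17969, -248.733642578125), 40.2248649597168)
handles 160 [[0.509, -0.223, 0.055], [0.489, -0.298, 0.084], [0.497, -0.212, 0.095], [0.502, -0.219, 0.043], [0.484, -0.305, 0.081], [0.482, -0.295, 0.088], [0.493, -0.2, 0.089], [0.482, -0.306, 0.061], [0.491, -0.198, 0.084], [0.489, -0.211, 0.088], [0.489, -0.198, 0.084], [0.486, -0.21, 0.09], [0.486, -0.194, 0.089], [0.487, -0.214, 0.063], [0.489, -0.201, 0.044], [0.481, -0.211, 0.093], [0.481, -0.215, 0.067], [0.478, -0.215, 0.073], [0.473, -0.214, 0.097], [0.474, -0.219, 0.042], [0.471, -0.22, 0.046], [0.468, -0.222, 0.046], [0.465, -0.223, 0.049], [0.463, -0.224, 0.043], [0.458, -0.229, 0.083], [0.454, -0.228, 0.091], [0.453, -0.242, 0.063]]
```

View pics/scene0.png

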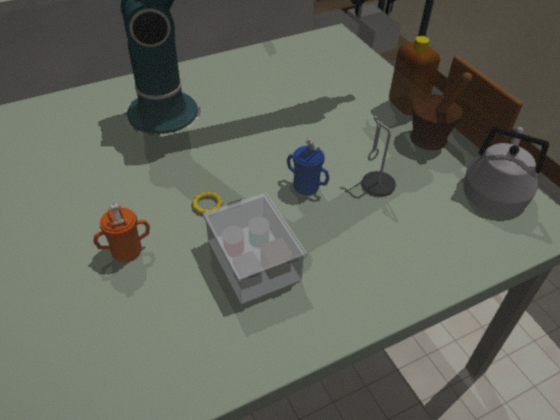

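View pics/c0.png

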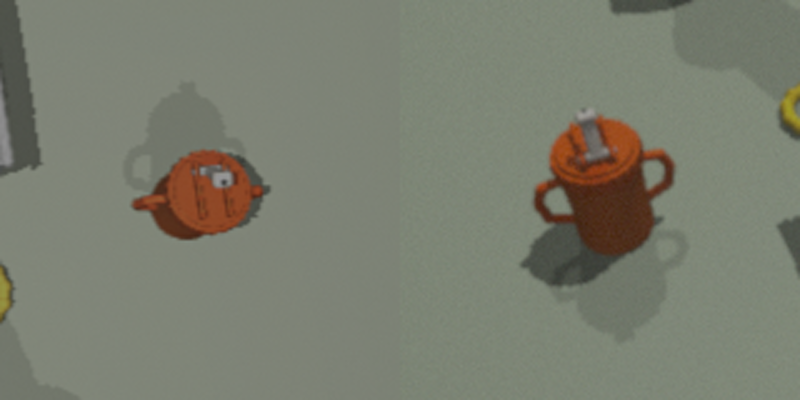

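View pics/top0.png

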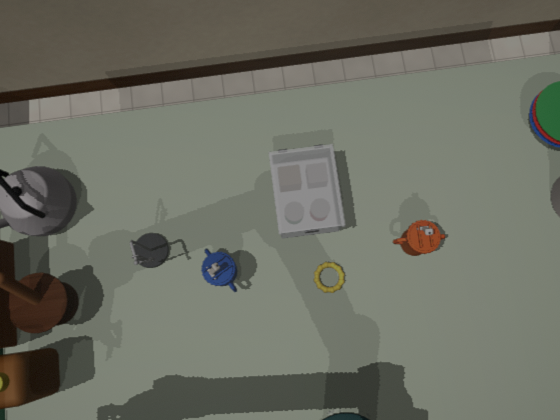

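The orange cup is at top (237,424) and scene (235,122). Its spout leans toward the robot and its hinge is on the far (+x) side. The blue cup (268,218), box (192,305), teether (276,328) and stand (250,153) in the top view are all clear of my route.

Emit:
move_arm(increments=[[-38,-42,-3,0,0,0],[-38,-42,-3,0,0,0],[-38,-42,-3,0,0,0],[-38,-42,-3,0,0,0],[-38,-42,-3,0,0,0],[-38,-42,-3,0,0,0],[-38,-42,0,0,0,0],[-38,-42,0,0,0,0],[-31,-49,0,0,0,0],[-31,-49,0,0,0,0],[-31,-49,0,0,0,0],[-31,-49,0,0,0,0]], jaw=0)

```text
time_s: 2.55
position: [0.4437, 0.0195, 0.4232]
orientation: [179.9, 0.1, 167.4]
wrist_force: [1.4, -0.0, -0.4]
width: 0.0
grip_force: 0.0
```

Run:
```python
from h import *
P,D=optics.snapshot("top")
hsv=cv2.cvtColor(P,cv2.COLOR_RGB2HSV);m=np.zeros(D.shape,bool);m[190:290,370:480]=1
p=cloud("top",D,m);h=hsv[m&(D>0)]
t=p[(h[:,1]>120)&(p[:,2]>.1215)&(p[:,0]<.5)];c=np.array([.4877,-.2487])
for s in(1,-1):
    a=t[(t[:,1]-c[1])*s>6e-3];print(len(a),np.polyfit(a[:,0]-c[0],a[:,1]-c[1],1))
wt=p[(h[:,1]<70)&(p[:,2]>.15)];print(len(wt),wt.mean(0),wt.min(0),wt.max(0))
s=readout.sense();print(s["position"],s["orientation"],s["wrist_force"],s["width"])
```

```text
29 [-0.05020438  0.01261223]
20 [-0.0396926  -0.01323765]
58 [ 0.47518935 -0.21810177  0.22538589] [ 0.37086444 -0.25781435  0.15065955] [ 0.49905218 -0.02067454  0.63594336]
[0.44535234 0.01254128 0.42365868] [-179.87857816    0.25244061  166.82752718] [ 2.32662869 -7.38234774  0.55583326] 0.0026533085858037545
```

Emit:
move_arm(increments=[[-29,-47,0,0,0,0],[-29,-47,0,0,0,0],[-29,-47,0,0,0,0],[-29,-47,0,0,0,0],[-29,-47,0,0,0,0],[0,0,20,0,0,-0.09],[0,0,20,0,0,-0.09],[0,0,15,0,0,0],[0,0,0,0,0,0]])

```text
time_s: 3.72
position: [0.5333, -0.2392, 0.3667]
orientation: [180.0, -0.1, 177.6]
wrist_force: [-0.0, 0.2, -0.1]
width: -0.0
grip_force: 0.0
```

```bash
cat > look.py <<'E'
from h import *
import sys
s=readout.sense();print(s["time_s"],s["position"],s["orientation"],s["wrist_force"])
P,D=optics.snapshot("scene")
m=np.zeros(D.shape,bool);m[100:300,40:220]=1
p=cloud("scene",D,m);hs=cv2.cvtColor(P,cv2.COLOR_RGB2HSV)[m&(D>0)]
x,y=s["position"][:2]
f=p[(np.hypot(p[:,0]-x,p[:,1]-y)<.03)&(p[:,2]>.1)&(p[:,2]<.24)&(hs[:,1]<110)]
f=f[np.argsort(f[:,2])];print("lowest",np.round(f[:12],3).tolist())
for z in(.16,.18,.2,.22):
    g=f[abs(f[:,2]-z)<.008]
    if len(g):print(z,len(g),g.min(0),g.max(0))
o=p[(hs[:,1]>140)&(p[:,2]>.108)&(p[:,2]<.118)];print("cup",cv2.minEnclosingCircle((o[:,:2]*1000).astype(np.float32)))
cv2.imwrite(f"pics/{sys.argv[1]}.png",cv2.resize(P[130:290,20:220,::-1],(800,640))[:600])
E
python3 look.py l1
```

```text
3.725 [ 0.53327309 -0.23920369  0.36673773] [ 1.79966712e+02 -1.12820657e-01  1.77594216e+02] [-0.00494801  0.16263099 -0.13983412]
lowest [[0.504, -0.245, 0.113], [0.506, -0.249, 0.113], [0.507, -0.249, 0.118], [0.509, -0.256, 0.12], [0.511, -0.254, 0.121], [0.507, -0.25, 0.121], [0.511, -0.247, 0.121], [0.51, -0.245, 0.122], [0.508, -0.248, 0.122], [0.509, -0.255, 0.122], [0.511, -0.251, 0.123], [0.51, -0.247, 0.123]]
0.2 41 [ 0.53682144 -0.25124217  0.19524502] [ 0.54514988 -0.22633156  0.20799016]
0.22 83 [ 0.53043322 -0.25271559  0.21211526] [ 0.54780075 -0.22575213  0.22782853]
cup ((491.0858154296875, -252.4874267578125), 40.674644470214844)
```

View pics/l1.png

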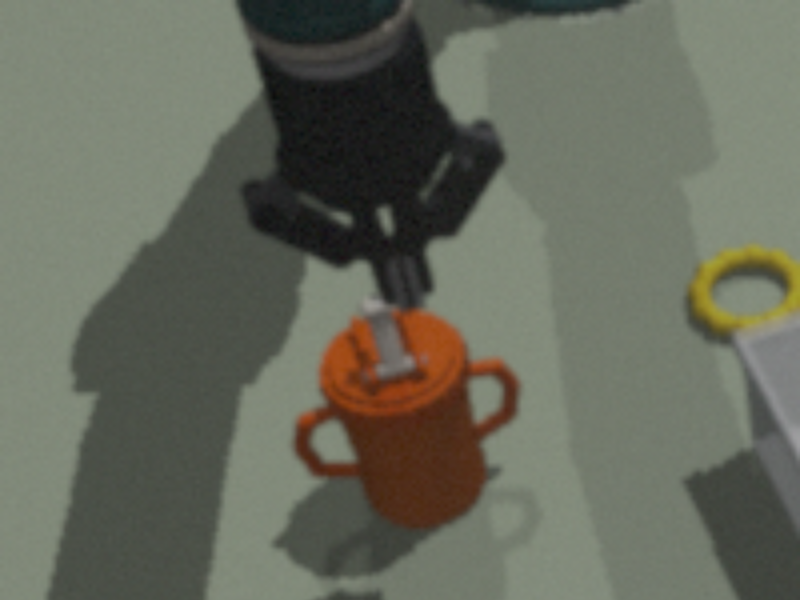

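Emit:
move_arm(increments=[[-4,-11,0,0,0,0],[0,0,20,0,0,0],[0,0,20,0,0,0],[4,0,4,0,0,0],[10,0,0,0,0,0],[6,0,0,0,0,0],[5,0,0,0,0,0],[5,0,0,0,0,0],[5,0,0,0,0,0]])

```text
time_s: 4.9
position: [0.5018, -0.2494, 0.324]
orientation: [-180.0, 0.0, 177.7]
wrist_force: [0.7, 0.1, 0.5]
width: 0.004
grip_force: 0.1
```

```bash
python3 look.py l2
```

```text
4.9 [ 0.50181004 -0.24937055  0.32395623] [-1.79996416e+02  3.81114995e-02  1.77666829e+02] [0.69466588 0.06625304 0.47479512]
lowest [[0.503, -0.244, 0.111], [0.504, -0.249, 0.112], [0.503, -0.251, 0.112], [0.503, -0.26, 0.113], [0.499, -0.263, 0.114], [0.506, -0.258, 0.115], [0.486, -0.259, 0.115], [0.498, -0.262, 0.115], [0.508, -0.256, 0.116], [0.485, -0.259, 0.117], [0.508, -0.254, 0.118], [0.508, -0.262, 0.119]]
0.16 49 [ 0.50627679 -0.26214358  0.15359634] [ 0.51640424 -0.23604865  0.16781379]
0.18 74 [ 0.49785901 -0.26323679  0.1723043 ] [ 0.51673027 -0.23635776  0.18764866]
0.2 172 [ 0.48911752 -0.27872747  0.19200025] [ 0.5171881  -0.21951221  0.20792327]
0.22 74 [ 0.49121208 -0.27818469  0.21242004] [ 0.52174837 -0.22069727  0.22796141]
cup ((490.6497497558594, -252.55540466308594), 40.01686477661133)
```

View pics/l2.png

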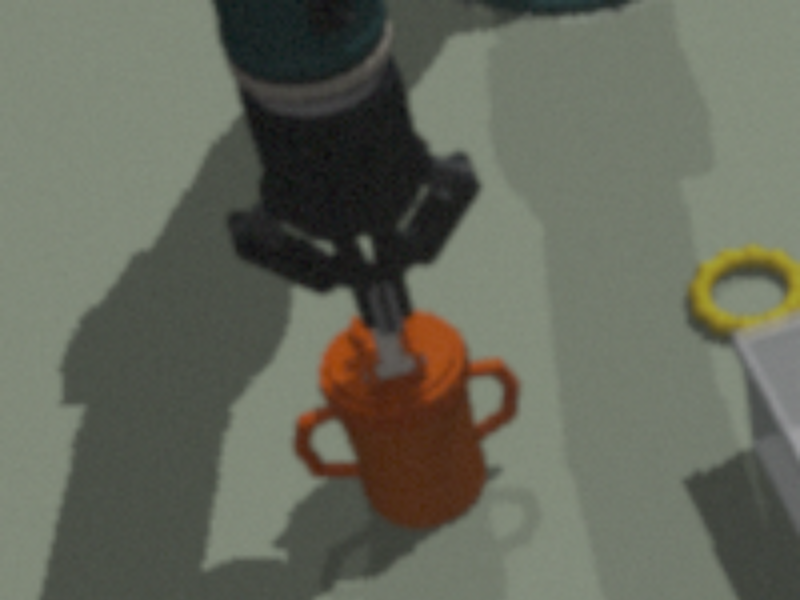

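The fingers are behind the spout and pushing it (crop 385,335), and the cup hasn't moved. I'll keep folding it over.

Emit:
move_arm(increments=[[5,0,0,0,0,0],[5,0,0,0,0,0],[5,0,0,0,0,0],[5,0,1,0,0,0],[5,0,2,0,0,0],[4,0,3,0,0,0],[1,0,4,0,0,0],[0,0,4,0,0,0],[0,0,3,0,0,0],[0,0,2,0,0,0],[0,0,0,0,0,0]])

```text
time_s: 6.32
position: [0.4721, -0.2482, 0.3045]
orientation: [180.0, -0.0, 177.7]
wrist_force: [0.2, 0.2, -0.6]
width: -0.001
grip_force: 0.0
```

```bash
python3 look.py l3
```

```text
6.325 [ 0.47207088 -0.2481576   0.3044961 ] [ 1.79997012e+02 -1.62848711e-02  1.77661509e+02] [ 0.17416265  0.18838853 -0.61134594]
lowest [[0.451, -0.267, 0.108], [0.457, -0.228, 0.109], [0.463, -0.222, 0.109], [0.47, -0.219, 0.11], [0.501, -0.253, 0.111], [0.472, -0.259, 0.111], [0.458, -0.232, 0.111], [0.459, -0.23, 0.111], [0.47, -0.258, 0.112], [0.48, -0.258, 0.112], [0.476, -0.259, 0.112], [0.456, -0.261, 0.113]]
0.16 68 [ 0.46007189 -0.26181237  0.1523421 ] [ 0.48697094 -0.23482891  0.16787579]
0.18 161 [ 0.4588796  -0.27626756  0.17228218] [ 0.48855531 -0.22093905  0.18798072]
0.2 66 [ 0.46125561 -0.27632202  0.19254513] [ 0.49311097 -0.21978087  0.20791495]
0.22 144 [ 0.47783976 -0.27640516  0.21205555] [ 0.49452061 -0.22004704  0.22779131]
cup ((490.0035400390625, -252.1243438720703), 39.596805572509766)
```

Tips are at about 0.1315 with no firm contact yet, so I'll press down slowly until the force shows.

Emit:
move_arm(increments=[[0,0,1,0,0,0],[0,0,1,0,0,0],[0,0,0,0,0,0],[0,0,0,0,0,0]])

```text
time_s: 6.88
position: [0.4721, -0.2482, 0.3028]
orientation: [-180.0, 0.0, 177.7]
wrist_force: [-0.0, 0.6, 2.0]
width: -0.003
grip_force: 0.8
```

Emit:
move_arm(increments=[[0,0,1,0,0,0],[0,0,1,0,0,0],[0,0,0,0,0,0],[0,0,0,0,0,0],[0,0,0,0,0,0]])

```text
time_s: 7.5
position: [0.4721, -0.2484, 0.3015]
orientation: [180.0, 0.0, 177.7]
wrist_force: [-2.7, 0.9, 9.1]
width: 0.001
grip_force: 4.5
```

Emit:
move_arm(increments=[[0,0,-2,0,0,0],[0,0,-4,0,0,0],[0,0,-15,0,0,0],[0,0,-30,0,0,0],[0,0,-40,0,0,0],[40,0,-20,0,0,0],[50,0,0,0,0,0],[0,0,0,0,0,0],[0,0,0,0,0,0]])

```text
time_s: 8.62
position: [0.3825, -0.2445, 0.4125]
orientation: [-180.0, 0.1, 177.7]
wrist_force: [0.7, -0.5, -0.2]
width: -0.001
grip_force: 0.0
```

```bash
python3 look.py l4
python3 - <<'E'
from h import *
P,D=optics.snapshot("scene")
m=np.zeros(D.shape,bool);m[190:250,80:160]=1
p=cloud("scene",D,m);h=cv2.cvtColor(P,cv2.COLOR_RGB2HSV)[m&(D>0)]
q=p[(h[:,1]<110)&(np.hypot(p[:,0]-.489,p[:,1]+.25)<.035)&(p[:,2]>.1)]
q=q[np.argsort(q[:,0])];print(len(q),np.round(q[::4],3).tolist())
E
```

```text
8.625 [ 0.38251754 -0.2445288   0.41251109] [-1.79994028e+02  1.17093438e-01  1.77667876e+02] [ 0.71330291 -0.53004666 -0.22717042]
lowest []
cup ((491.2773132324219, -253.11495971679688), 40.289573669433594)
151 [[0.456, -0.261, 0.113], [0.465, -0.244, 0.108], [0.467, -0.255, 0.131], [0.468, -0.259, 0.124], [0.47, -0.251, 0.125], [0.471, -0.253, 0.127], [0.471, -0.246, 0.13], [0.472, -0.255, 0.129], [0.473, -0.254, 0.132], [0.474, -0.252, 0.126], [0.475, -0.258, 0.117], [0.476, -0.257, 0.124], [0.477, -0.254, 0.127], [0.479, -0.25, 0.127], [0.482, -0.249, 0.126], [0.483, -0.247, 0.129], [0.484, -0.257, 0.125], [0.486, -0.255, 0.123], [0.488, -0.26, 0.114], [0.49, -0.25, 0.124], [0.492, -0.257, 0.123], [0.494, -0.248, 0.128], [0.496, -0.252, 0.131], [0.498, -0.251, 0.129], [0.499, -0.263, 0.113], [0.5, -0.254, 0.127], [0.502, -0.253, 0.112], [0.503, -0.27, 0.117], [0.504, -0.258, 0.125], [0.505, -0.25, 0.122], [0.506, -0.253, 0.128], [0.506, -0.252, 0.125], [0.508, -0.246, 0.12], [0.508, -0.252, 0.124], [0.509, -0.246, 0.125], [0.51, -0.247, 0.119], [0.511, -0.255, 0.125], [0.512, -0.248, 0.129]]
```

View pics/l4.png

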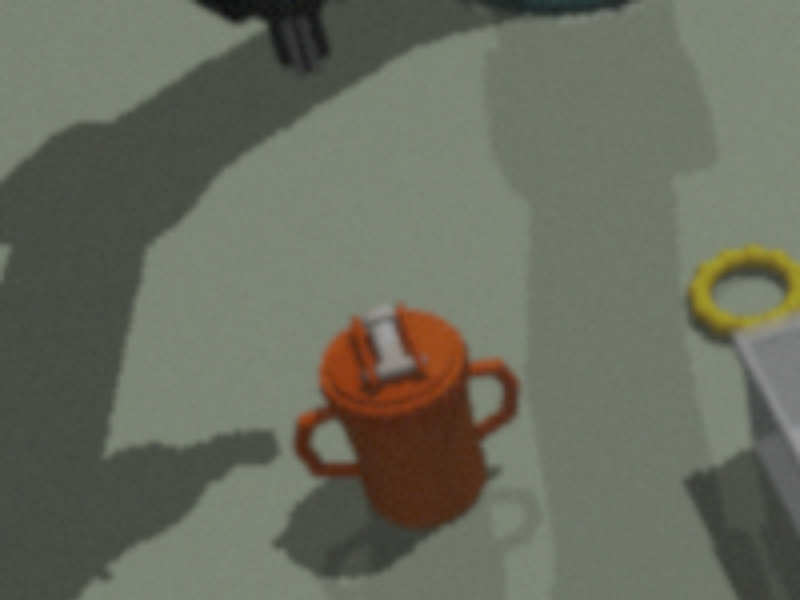

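The spout lies level between its cheeks (crop 390,340), with its top at about 0.127 m all along. The cup is unmoved and the hand is clear.

```bash
python3 -c "
from rig import order;print(order.job_done())"
```

```text
the job is handed in; nothing more can be done
None
```

I folded the orange cup's spout down level into its groove, moved the hand clear and handed the job in at about 9 s. The cup didn't measurably move and I kept clear of everything else, but the hand-in returned no verdict.

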